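Wedge the rocking dry-block heater

TASK

The dry-block heater rocks because the foot at its far left corner is too short: push the rubber wedge along the bench, thin edge first, under that foot until it is snug and the heater sits level without rocking, and do not jack the corner up. Then prove it by touch: press down firmly on the round rubber pad on top of that corner, which must no longer dip, and let go. Only push and press: never lift the wedge or the heater, do not shove the heater along the bench, and leave the other things where they stand.

Things in the scene. Friction and masses are not known exactly. Their poses are not given: they have to be found in the camera images.
- heater: Dry-block heater: white box 210 x 220 mm (x, y), underside 22 mm and casing top 72 mm above the bench, on it a flat metal block with dark wells, to 79 mm. Loose, 1.9 to 2.6 kg, friction about 0.6. Origin: bench level under the centre; x points from its control panel (dark display, facing the robot) to its far side, y left, z up. Four black feet at (+-82, +-88) mm; it rests level on three.
- foot_spot (a point): Point on bench level under the axis of the short foot, (82, 88, 0) mm in the heater's frame, moving with it. This foot ends 4 to 9 mm above the bench (unknown, differs each time, fixed in a run), rounded with radius 12 mm. The casing's left face lies 22 mm beyond it (heater +y).
- pad_top (a point): Centre of the top of the round black rubber pad over the short foot, 28 mm in diameter, standing 5 mm above the casing, 77 mm above the bench when the heater is level. Its axes are the heater's. The other three corners have pads that look the same.
- pad: That same pad over the short foot, as a solid; origin at the centre of its underside, 5 mm below its top. Pressing elsewhere on the heater is no test. While the foot is unsupported, 3 to 5 N here make the corner dip 4 to 9 mm; with the wedge snug, 5 to 10 N move it under 1.5 mm.
- wedge: Loose plain grey rubber wedge 100 x 50 mm (x, y), 90 g, flat on the bench. Origin: centre of its underside. Top slopes from 18 mm at the upright back (x = -50) to 2 mm at the thin edge (x = +50), which points at the short foot within 15 degrees, 25 to 75 mm from it. Slides with under 1 N; 5 to 8 N seats it under the foot, where friction keeps it; each 6 mm further lifts the corner 1 mm.
- dish: Bystander: small flat round culture dish, 60 mm in diameter, 15 mm high, loose; origin under its centre.
- marker: Bystander: white marker pen with black cap lying on the bench, 130 mm long (x), 13 mm thick, loose; origin on the bench near its middle.
- jar: Bystander: small glass jar with orange cap, 44 mm in diameter, 55 mm high, loose; origin under its centre.
- flask: Bystander: clear bottle with orange cap, 70 mm in diameter, 160 mm high, loose; origin under its centre.
Mind the look-alikes: they are no part of the job. Several things look just like the wedge: the one meant starts nearest to the robot's base.

How it is judged:
On the way, in this order (a step that is already met when the one before it is completed fails the run):
1. The wedge is snug under the short foot (it carries over 0.5 N) with the heater level and untouched by the fingers (x of foot_spot in the frame of wedge between -0.03 and 0.055 m and y of foot_spot in the frame of wedge between -0.024 and 0.024 m and contact force between wedge and heater above 0.5 N and contact force between the fingers and heater below 0.2 N and angle between heater's own z axis and vertical below 0.012 rad), for 0.2 s.
2. The fingers press the pad over that foot with over 5 N and the heater stays level (within 0.012 rad, 1.4 mm at that corner) (x of foot_spot in the frame of wedge between -0.03 and 0.055 m and y of foot_spot in the frame of wedge between -0.024 and 0.024 m and contact force between the fingers and pad above 5 N and contact force between wedge and heater above 1 N and angle between heater's own z axis and vertical below 0.012 rad), for 0.2 s.
At the end, for the whole second after the job is handed in: The wedge lies flat on the bench under the short foot (the foot within its sloping top, 24 mm either side of its middle line) and carries more than 0.3 N of the heater; the heater is level within 0.012 rad, at rest and within 25 mm of where it started (x of foot_spot in the frame of wedge between -0.03 and 0.055 m and y of foot_spot in the frame of wedge between -0.024 and 0.024 m and angle between heater's own z axis and vertical below 0.012 rad and contact force between wedge and heater above 0.3 N and height (world z) of wedge below 0.004 m and linear speed of each of heater, wedge below 0.01 m/s and distance of heater from where it was at the start of the episode below 0.025 m); the robot touches nothing.
It fails at once if the wedge is lifted off the bench (over 12 mm) or stood on edge (height (world z) of wedge above 0.012 m or angle between wedge's own z axis and vertical above 0.35 rad).
It fails at once if the heater is lifted (over 8 mm) or tipped over 0.12 rad (height (world z) of heater above 0.008 m or angle between heater's own z axis and vertical above 0.12 rad).
It fails at once if the heater is shoved more than 25 mm along the bench (distance of heater from where it was at the start of the episode above 0.025 m).
It fails at once if a bystander is moved more than 20 mm (distance of any of dish, marker, jar, flask from where it was at the start of the episode above 0.02 m).
It also fails if it takes over 48 s, if anything falls off the work surface, if the arm or the gripper's body presses on something with over 40 N, if the wrist force passes 120 N, or if a joint passes its speed limit or range.

ROBOT

A 6-joint arm with a two-finger parallel gripper is mounted at the origin on the work surface. World frame = base frame: x ahead of the robot, y to its left, z up, the work surface at z = 0. Lengths are in m, angles in rad, forces in N, time in s.
With the tool pointing down it reaches from about 0.375 to 0.9 m from the base axis. Payload 3.1 kg.
Tool frame: the origin (TCP) lies between the finger pads; the fingertips stand 22 mm ahead of it and the grasp point (between the pads) lies 3 mm ahead of it; z points along the fingers, y is the line along which they close (so a half turn about z gives the same grasp; the last joint's range is limited). The gripper opens to 87 mm and grips with 3 to 60 N. Pads are 19 mm wide; open, the fingers measure 117 mm over their backs; the gripper's body (75 mm by 190 mm) begins 51 mm behind the grasp point.
Start: joints at [1.161, 0.527, 1.433, -0, 1.181, -0.178], TCP at [0.144, 0.608, 0.245] pointing down, gripper open.
Joint ranges: [-3.08, 3.08], [-0.75, 2.2], [0.22, 2.44], [-1.43, 4.57], [0, 2.65], [-2.85, 2.85]. Speed limits (rad/s): [2.79, 2.79, 3.14, 3.14, 3.14, 3.14].

INTERFACE

Orientations are given as a unit quaternion [x, y, z, w].
In Python, from rig import robot gives the robot as it stands.
- The arm moves only by the tool move_arm, never from a script. Its argument "series" is text: rows parted by semicolons, each of 6 numbers parted by spaces: the shift along the tool's x, y, z in mm, then the turn, a rotation vector about the tool's x, y, z in degrees. In form: dx dy dz ax ay az; .... A call has 1 to 8 rows; each row is the pose to reach, as a shift and turn from the pose commanded when the call began, along the tool's axes at that moment; what a row does not reach only later rows make up. A row lasts 1/12 s, in which the tool goes at most 41.7 mm and 7.16 degrees, less where a joint would pass 70% of its speed; a pose out of reach is approached as far as the arm can. A call with a gripper value outside its range is refused whole. "jaw" is the opening, from 0 (shut) to 1 (fully open), set as the call begins (left out, the last holds). The fingers move at their own pace and stop on an object; "newtons" is the grip in N (left out, the last holds). Time passes only in rows, so rows that repeat a pose let the fingers close. It gives the time, the measured TCP pose, the force, the opening and the grip force at its end, in the units of the state.
- robot.get_obs(): the state, without advancing time (a new reading comes with each control period).
- robot.camera(name): name is "scene" or "side" or "wrist"; returns a dict with "img" (420x560x3 uint8, red, green, blue), "mtx" (3x3 intrinsics, pixels), "world_to_cam" (4x4, takes a point from world to camera coordinates). Camera axes: x right, y down, z forward; pixel columns grow to the right and rows downward; lengths in m; the calibration is good to about 2 mm. A picture is of the moment at which its call begins. There is no depth.
- robot.hand_in(): hands the job in; it is judged then, once.
Trained networks look in a picture, given as the dict that the camera call returned (one of the last four; its "shot" number tells which), for a name from the list of things; names that differ only in an ending like _2 or _b are one class to them, and where a whole thing is asked for, a point or a joint stands for the part that bears it (a point fixed in the world has none). Each returns a list of dicts, best first, with "p" (0 to 1); they miss things now and then, are a little off and sometimes report something else, mostly with a low value. They report only what shows in the picture. A call takes as long as a camera call. They do not tell look-alikes from the thing itself.
- robot.search_frame(picture, thing): "xyz" ([x, y, z] in m, in world coordinates, good to about 4 mm: the middle of the surface that is visible of it).
- robot.tip_of(picture, thing): "xyz" ([x, y, z] in m, in world coordinates, good to about 4 mm: a listed point, or the origin of a listed thing).
The state is a dict: "time": time; "q": joint angles; "joint_velocities": joint speeds; "joint_torque": joint torques, N m; "position": TCP position; "tool_rot": TCP orientation; "ft_force": force on the tool from outside, world axes, zero at the start; "moment": the same for the moment, N m; "grip_width": finger opening in m; "grip_force": force on a finger pad.
Only numpy, scipy, OpenCV 4.12 (cv2) and the standard library are available. Lean on these libraries where they do the work, as an engineer would, in place of code of your own. Each camera call takes 0.05 s, during which the arm holds its last target. There are 200 camera calls.

## Working session

There is one attempt and no reset: what is moved stays moved. The work goes in short steps, Python scripts to look and compute and a tool call to move; the robot and the scene stay as the last step left them, time stands still between calls to the robot, and variables do not carry over. Pictures are saved under pics/ and viewed, at most 10 in all, crops included, and the job is handed in when it is done.

Besides the shell and the picture viewer there is one more tool, called after ">>>" in YAML: its name, and indented under it one key for each argument. move_arm: Moves the arm, as the interface text tells. Its arguments: {"type":"object","properties":{"series":{"type":"string"},"jaw":{"type":"number"},"newtons":{"type":"number"}},"required":["series"]}

```bash
mkdir -p pics; cat > h.py <<'E'
import numpy as np,cv2
from rig import robot
def save(p,n): cv2.imwrite('pics/'+n,p['img'][:,:,::-1])
def proj(p,X):
    c=p['world_to_cam']@np.append(X,1); u=p['mtx']@c[:3]; return u[:2]/u[2]
def onplane(p,uv,z):
    T=p['world_to_cam'];R=T[:3,:3];C=-R.T@T[:3,3]
    d=R.T@np.linalg.inv(p['mtx'])@np.array([uv[0],uv[1],1.]); return C+d*(z-C[2])/d[2]
E
python3 - <<'E'
from h import *
ims=[]
for n in ['scene','side','wrist']:
    p=robot.camera(n); ims.append(p['img'])
    save(p,n+'0.png')
    for t in ['heater','foot_spot','pad_top','wedge','dish','marker','jar','flask']:
        r=robot.tip_of(p,t)
        print(n,t,[(np.round(d['xyz'],3).tolist(),round(d['p'],2),np.round(proj(p,d['xyz'])).tolist()) for d in r[:5]])
print(robot.get_obs())
E
```

```text
scene heater [([0.481, -0.092, -0.004], 0.7, [229.0, 200.0])]
scene foot_spot [([0.536, 0.016, -0.001], 0.68, [272.0, 216.0])]
scene pad_top [([0.545, 0.015, 0.08], 0.84, [270.0, 194.0]), ([0.536, 0.014, -0.001], 0.32, [271.0, 216.0])]
scene wedge [([0.527, 0.114, 0.003], 0.77, [313.0, 213.0]), ([0.81, 0.257, 0.001], 0.69, [387.0, 316.0]), ([0.569, 0.283, 0.0], 0.62, [387.0, 228.0]), ([0.536, 0.011, 0.0], 0.23, [270.0, 216.0])]
scene dish [([0.41, 0.09, -0.002], 0.74, [303.0, 181.0])]
scene marker [([0.656, 0.034, 0.003], 0.9, [277.0, 254.0]), ([0.581, -0.355, -0.001], 0.58, [112.0, 228.0])]
scene jar [([0.629, 0.165, -0.002], 0.94, [337.0, 248.0])]
scene flask [([0.581, -0.355, 0.002], 0.58, [112.0, 227.0])]
side heater [([0.48, -0.092, 0.0], 0.56, [238.0, 279.0])]
side foot_spot []
side pad_top [([0.546, 0.01, 0.079], 0.63, [261.0, 221.0])]
side wedge [([0.558, 0.281, -0.002], 0.81, [253.0, 198.0]), ([0.529, 0.112, -0.003], 0.69, [250.0, 229.0]), ([0.81, 0.258, 0.004], 0.58, [337.0, 193.0]), ([0.559, 0.426, -0.004], 0.54, [249.0, 178.0])]
side dish []
side marker [([0.658, 0.031, 0
[... 270 characters left out ...]

{'time': 1.35, 'q': array([ 1.16050549e+00,  5.27523239e-01,  1.43268242e+00,  5.44078873e-07,
        1.18137020e+00, -1.78469935e-01]), 'joint_velocities': array([-0.00093379, -0.00186855,  0.00099544, -0.00096881, -0.00121936,
        0.00086298]), 'joint_torque': array([ 1.05303159e-03, -4.40006840e+01, -1.76983845e+01,  6.35050214e-02,
        5.04512724e-02, -1.41508787e-05]), 'position': array([0.14354445, 0.60828696, 0.24453971]), 'tool_rot': array([1.15651180e-01, 9.93289889e-01, 8.10565589e-06, 2.19456495e-06]), 'ft_force': array([-0.59973068,  0.06959137, -0.72408468]), 'moment': array([ 0.03123489,  0.04535522, -0.02360908]), 'grip_force': 0.0, 'grip_width': 0.08684019472183907}
```

View pics/scene0.png

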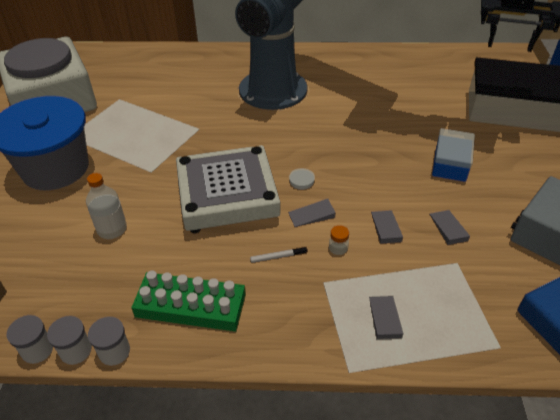

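View pics/side0.png

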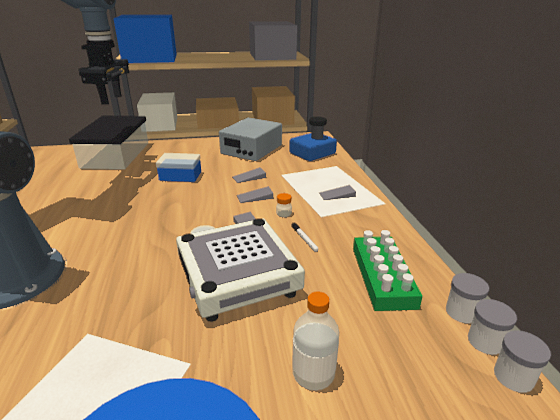

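The scene view shows the heater at about (229,185), its short-foot pad at (270,194), and the target wedge at (313,213). The dish is at (302,180) and the jar at (340,240), one on each side of the wedge. The side view agrees. I'll move above the wedge's back for a close look.

>>> move_arm:
  series: "-476 -338 -50 0 0 77;-476 -338 -50 0 0 77;-476 -338 -50 0 0 77;-476 -338 -50 0 0 77;-476 -338 -50 0 0 77;-476 -338 -50 0 0 77;-476 -338 -50 0 0 77;-476 -338 -50 0 0 77"
  jaw: 0.15

```text
time: 2.02
position: [0.3639, 0.3573, 0.2734]
tool_rot: [0.58, 0.815, 0.0, 0.0]
ft_force: [0.9, 0.1, 0.7]
grip_width: 0.0416
grip_force: 0.0
```

```bash
cat >> h.py <<'E'
from scipy.spatial.transform import Rotation as Ro
def tool(pos,ang=None):
    o=robot.get_obs();R=Ro.from_quat(o['tool_rot']).as_matrix()
    th=np.degrees(np.arctan2(R[1,0],R[0,0]))
    print('t',o['time'],'pos',o['position'].round(4),'theta',round(th,2),'z',R[:,2].round(3),'F',o['ft_force'].round(2))
    if pos is not None: print('shift mm',(R.T@(np.array(pos)-o['position'])*1000).round(1), 'az', None if ang is None else round(th-ang,2))
E
python3 -c "
from h import *
tool([0.53,0.17,0.295],90)"
```

```text
t 2.0167 pos [0.3639 0.3573 0.2734] theta 109.08 z [ 0.001  0.    -1.   ] F [0.89 0.08 0.68]
shift mm [-231.3   95.7  -21.5] az 19.08
```

>>> move_arm:
  series: "-231 96 -21 0 0 19;-231 96 -21 0 0 19;-231 96 -21 0 0 19;-231 96 -21 0 0 19;-231 96 -21 0 0 19;-231 96 -21 0 0 19;-231 96 -21 0 0 19;-231 96 -21 0 0 19"

```text
time: 2.68
position: [0.5321, 0.171, 0.2941]
tool_rot: [0.706, 0.708, 0.0, 0.0]
ft_force: [0.5, 0.7, 0.2]
grip_width: 0.013
grip_force: 0.0
```

```bash
python3 - <<'E'
from h import *
tool(None)
p=robot.camera('wrist'); save(p,'w1.png')
for t in ['heater','foot_spot','pad_top','wedge']:
    print(t,[(np.round(d['xyz'],3).tolist(),round(d['p'],2),np.round(proj(p,d['xyz'])).tolist()) for d in robot.tip_of(p,t)[:5]])
np.savez('w1.npz',mtx=p['mtx'],world_to_cam=p['world_to_cam'])
E
```

```text
t 2.6833 pos [0.5321 0.171  0.2941] theta 90.17 z [ 0.001  0.    -1.   ] F [0.54 0.75 0.22]
heater []
foot_spot []
pad_top [([0.54, 0.014, 0.083], 0.87, [288.0, 315.0])]
wedge [([0.528, 0.108, -0.001], 0.74, [279.0, 218.0]), ([0.806, 0.256, -0.0], 0.67, [503.0, 105.0]), ([0.565, 0.281, -0.0], 0.6, [309.0, 83.0]), ([0.539, 0.015, 0.082], 0.53, [287.0, 314.0])]
```

View pics/w1.png

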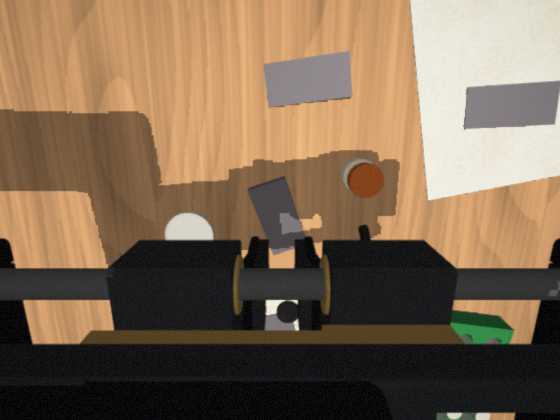

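The wrist view shows the wedge with back corners at about (248,187) and (285,177) and the thin end near (273,254) and (305,240). The pad is at (288,312), the dish at (190,232) and the jar at (362,178).

```bash
python3 - <<'E'
from h import *
p=dict(np.load('w1.npz'))
a,b=onplane(p,(248,187),.018),onplane(p,(285,177),.018)
c,d=onplane(p,(273,254),.002),onplane(p,(305,243),.002)
for v in(a,b,c,d):print(v.round(4))
B=(a+b)/2;T=(c+d)/2;v=T-B
print('width',np.linalg.norm(a-b),'len',np.linalg.norm(v[:2]),'side heading',np.degrees(np.arctan2(v[1],v[0])),'from back',np.degrees(np.arctan2(*(b-a)[[1,0]]))-90, 'left side', np.degrees(np.arctan2(*(c-a)[[1,0]])),'back mid',B)
F=np.array([.539,.0145]);w=F-B[:2];print('to foot heading',np.degrees(np.arctan2(w[1],w[0])),np.linalg.norm(w))
E
```

```text
[0.4895 0.1549 0.018 ]
[0.5362 0.1679 0.018 ]
[0.5205 0.0569 0.002 ]
[0.5645 0.0733 0.002 ]
width 0.04844436471485793 len 0.10076136062674022 side heading -72.89956615459683 from back -74.49136571783524 left side -72.46708982497101 back mid [0.51284061 0.16138758 0.018     ]
to foot heading -79.901993223613 0.14919877651608765
```

```bash
python3 -c "
from h import *
tool([0.5075,0.182,0.031],106.5)"
```

```text
t 2.9333 pos [0.529  0.1742 0.2939] theta 90.54 z [-0.001  0.    -1.   ] F [-0.98 -0.09 -0.02]
shift mm [  8.  -21.2 262.9] az -15.96
```

>>> move_arm:
  series: "8 -21 40 0 0 -7;8 -21 80 0 0 -14;8 -21 120 0 0 -16;8 -21 160 0 0 -16;8 -21 200 0 0 -16;8 -21 235 0 0 -16;8 -21 263 0 0 -16;8 -21 263 0 0 -16"

```text
time: 3.6
position: [0.5047, 0.1814, 0.0261]
tool_rot: [0.598, 0.801, -0.004, -0.004]
ft_force: [-0.3, 0.1, 0.6]
grip_width: 0.0127
grip_force: 0.0
```

```bash
python3 - <<'E'
from h import *
p=robot.camera('wrist'); save(p,'w2.png')
p=robot.camera('scene'); save(p,'s2.png')
for i in range(3): tool([0.525-.0014,0.1135+.0095,0.031],98); robot.camera('side')
E
```

```text
t 3.7 pos [0.5082 0.1817 0.0306] theta 106.52 z [-0.002 -0.    -1.   ] F [ 0.02 -0.02  0.47]
shift mm [-60.6  -2.   -0.4] az 8.52
t 3.75 pos [0.5096 0.1817 0.032 ] theta 106.5 z [ 0.001  0.    -1.   ] F [ 0.21  0.01 -0.35]
shift mm [-60.3  -3.2   1. ] az 8.5
t 3.8 pos [0.5103 0.1816 0.0328] theta 106.49 z [ 0.003  0.    -1.   ] F [1.02 0.03 0.45]
shift mm [-60.   -3.9   1.8] az 8.49
```

View pics/w2.png

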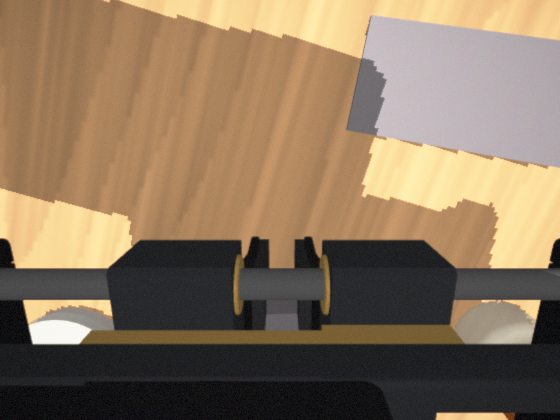

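>>> move_arm:
  series: "-4 0 0 0 0 0;-8 0 0 0 0 0;-12 0 0 0 0 0;-16 0 0 0 0 1;-20 0 0 0 0 2;-24 -1 0 0 0 3;-28 -1 0 0 0 4;-32 -1 0 0 0 5"

```text
time: 4.52
position: [0.5173, 0.1494, 0.0309]
tool_rot: [0.634, 0.773, -0.0, -0.0]
ft_force: [-0.3, 0.5, 0.5]
grip_width: 0.0132
grip_force: 0.3
```

```bash
python3 - <<'E'
from h import *
p=robot.camera('scene'); 
cv2.imwrite('pics/s3.png',cv2.resize(p['img'][150:270,230:390,::-1],None,fx=5,fy=5,interpolation=cv2.INTER_CUBIC))
print([(np.round(d['xyz'],3).tolist(),round(d['p'],2)) for d in robot.tip_of(p,'wedge')[:5]])
np.savez('s3.npz',mtx=p['mtx'],world_to_cam=p['world_to_cam'])
tool([0.525-.0014,0.1135+.0095,0.031],98)
E
```

```text
[([0.527, 0.091, 0.003], 0.92), ([0.568, 0.286, 0.0], 0.91), ([0.81, 0.255, 0.001], 0.61), ([0.566, 0.424, 0.002], 0.56)]
t 4.6167 pos [0.5175 0.1491 0.0309] theta 101.34 z [-0. -0. -1.] F [ 0.84 -0.07 -0.43]
shift mm [-26.8   0.8  -0.1] az 3.34
```

View pics/s3.png

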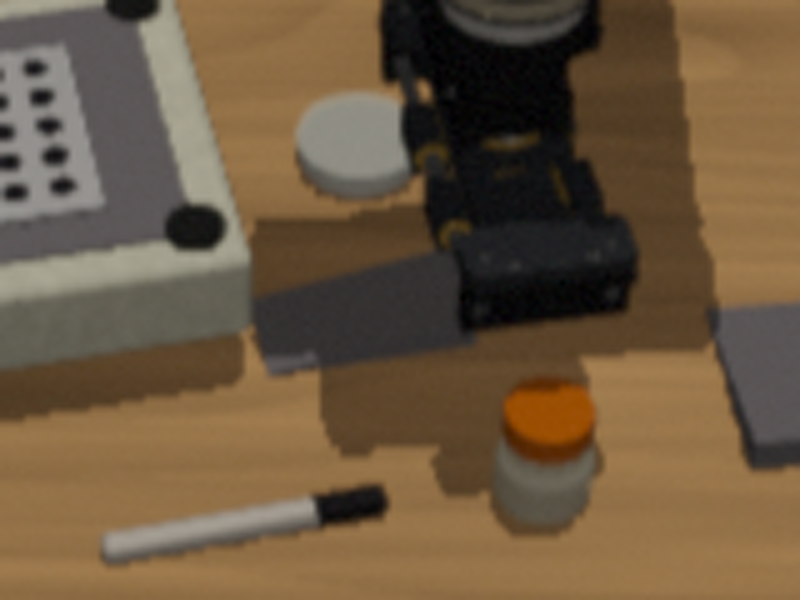

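The crop shows the wedge flush on the fingers, with its thin edge at crop (255–270, 298–373), heading for the corner. I'll keep pushing until the edge is at the foot.

>>> move_arm:
  series: "-4 0 0 0 0 0.5;-8 1 0 0 0 1;-12 1 0 0 0 1.5;-16 2 0 0 0 2;-20 3 0 0 0 2.5;-24 3 0 0 0 3;-28 4 0 0 0 4;-28 4 0 0 0 4"

```text
time: 5.28
position: [0.5274, 0.1224, 0.031]
tool_rot: [0.661, 0.751, 0.0, 0.0]
ft_force: [0.5, 0.2, 0.3]
grip_width: 0.0127
grip_force: 0.0
```

```bash
python3 - <<'E'
from h import *
p=robot.camera('scene'); 
cv2.imwrite('pics/s4.png',cv2.resize(p['img'][150:270,230:390,::-1],None,fx=5,fy=5,interpolation=cv2.INTER_CUBIC))
for t in('wedge','pad_top','foot_spot'):print([(np.round(d['xyz'],3).tolist(),round(d['p'],2)) for d in robot.tip_of(p,t)[:1]])
tool([0.5304,.0948,.031],97.5)
E
```

```text
[([0.567, 0.283, -0.0], 0.97)]
[([0.542, 0.013, 0.075], 0.69)]
[([0.536, 0.012, -0.0], 0.84)]
t 5.4833 pos [0.5267 0.1232 0.031 ] theta 97.42 z [-0. -0. -1.] F [ 0.87  0.18 -0.56]
shift mm [-28.6   0.    0. ] az -0.08
```

View pics/s4.png

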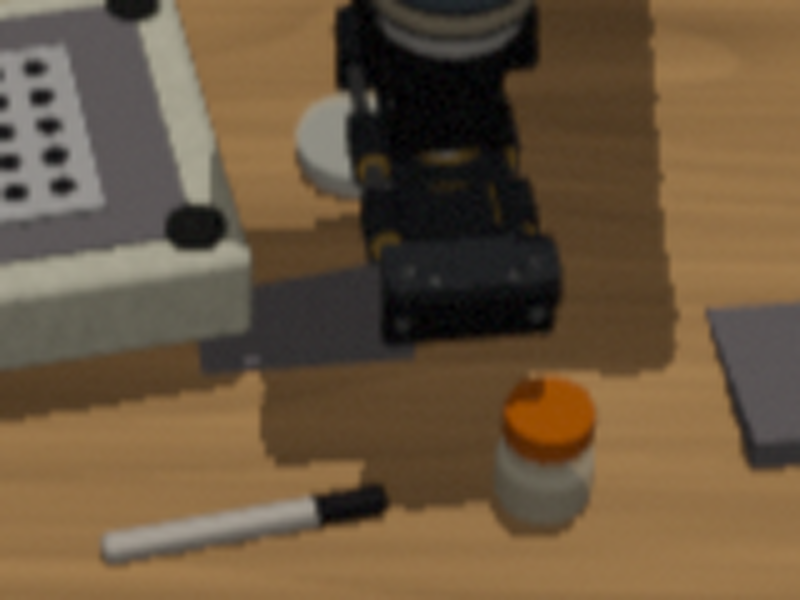

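>>> move_arm:
  series: "-2 0 0 0 0 0;-4 0 0 0 0 0;-6 0 0 0 0 0;-8 0 0 0 0 0;-9 0 0 0 0 0;-10 0 0 0 0 0;-10 0 0 0 0 0;-10 0 0 0 0 0"

```text
time: 6.15
position: [0.5281, 0.1132, 0.031]
tool_rot: [0.66, 0.751, -0.0, 0.0]
ft_force: [0.3, 0.3, -0.3]
grip_width: 0.0134
grip_force: 0.0
```

```bash
cat > c.py <<'E'
from h import *
fs=[]
for i in range(3):
    p=robot.camera('scene'); o=robot.get_obs(); fs.append(o['ft_force'])
print('F',np.mean(fs,0).round(2))
for t in('pad_top','wedge'):print(t,[(np.round(d['xyz'],3).tolist(),round(d['p'],2)) for d in robot.tip_of(p,t)[:1]])
tool(None)
E
python3 c.py; python3 -c "
from h import *
print(onplane(dict(np.load('s3.npz')),(270.6,224.4),.002))"
```

```text
F [ 0.04 -0.06  0.01]
pad_top [([0.546, 0.014, 0.078], 0.77)]
wedge [([0.563, 0.423, -0.002], 0.96)]
t 6.4 pos [0.528  0.1133 0.031 ] theta 97.43 z [-0. -0. -1.] F [-0.29  0.36 -0.09]
[0.56493924 0.01464415 0.002     ]
```

>>> move_arm:
  series: "-1 0 0 0 0 0;-2 0 0 0 0 0;-3 0 0 0 0 0;-4 0 0 0 0 0;-5 0 0 0 0 0;-5 0 0 0 0 0"

```text
time: 6.9
position: [0.5288, 0.1081, 0.031]
tool_rot: [0.66, 0.751, -0.0, 0.0]
ft_force: [-0.2, 0.2, -0.4]
grip_width: 0.0129
grip_force: 0.0
```

>>> move_arm:
  series: "-1 0 0 0 0 0;-2 0 0 0 0 0;-3 0 0 0 0 0;-3 0 0 0 0 0;-3 0 0 0 0 0;-3 0 0 0 0 0"

```text
time: 7.4
position: [0.5291, 0.1053, 0.031]
tool_rot: [0.66, 0.751, -0.0, 0.0]
ft_force: [-0.3, -0.1, -0.2]
grip_width: 0.0132
grip_force: 0.0
```

```bash
python3 c.py
```

```text
F [-0.2  -0.21 -0.13]
pad_top [([0.545, 0.013, 0.077], 0.88)]
wedge [([0.813, 0.256, 0.001], 0.69)]
t 7.65 pos [0.5291 0.1054 0.031 ] theta 97.43 z [ 0. -0. -1.] F [ 0.1  -0.19  0.47]
```

>>> move_arm:
  series: "-1 0 0 0 0 0;-2 0 0 0 0 0;-3 0 0 0 0 0;-3 0 0 0 0 0;-3 0 0 0 0 0;-3 0 0 0 0 0"

```text
time: 8.15
position: [0.5295, 0.1023, 0.031]
tool_rot: [0.66, 0.751, -0.0, 0.0]
ft_force: [-0.2, 0.1, 0.9]
grip_width: 0.0127
grip_force: 0.0
```

>>> move_arm:
  series: "-1 0 0 0 0 0;-2 0 0 0 0 0;-2 0 0 0 0 0;-2 0 0 0 0 0;-2 0 0 0 0 0"

```text
time: 8.57
position: [0.5298, 0.1003, 0.031]
tool_rot: [0.66, 0.751, -0.0, 0.0]
ft_force: [0.4, 0.2, -0.3]
grip_width: 0.013
grip_force: 0.0
```

>>> move_arm:
  series: "-1 0 0 0 0 0;-2 0 0 0 0 0;-2 0 0 0 0 0;-2 0 0 0 0 0;-2 0 0 0 0 0"

```text
time: 8.98
position: [0.5301, 0.0983, 0.031]
tool_rot: [0.66, 0.751, 0.0, 0.0]
ft_force: [-0.8, -0.2, -0.2]
grip_width: 0.0131
grip_force: 0.0
```

>>> move_arm:
  series: "-1 0 0 0 0 0;-2 0 0 0 0 0;-2 0 0 0 0 0;-2 0 0 0 0 0;-2 0 0 0 0 0"

```text
time: 9.4
position: [0.5303, 0.0964, 0.031]
tool_rot: [0.66, 0.751, -0.0, 0.0]
ft_force: [-0.4, -0.5, 0.3]
grip_width: 0.0132
grip_force: 0.0
```

>>> move_arm:
  series: "-1 0 0 0 0 0;-2 0 0 0 0 0;-2 0 0 0 0 0;-2 0 0 0 0 0;-2 0 0 0 0 0"

```text
time: 9.82
position: [0.5306, 0.0944, 0.031]
tool_rot: [0.66, 0.751, 0.0, 0.0]
ft_force: [0.6, 0.2, 0.2]
grip_width: 0.0129
grip_force: 0.0
```

>>> move_arm:
  series: "-1 0 0 0 0 0;-2 0 0 0 0 0;-2 0 0 0 0 0;-2 0 0 0 0 0;-2 0 0 0 0 0"

```text
time: 10.23
position: [0.5308, 0.0924, 0.031]
tool_rot: [0.66, 0.751, -0.0, 0.0]
ft_force: [0.1, -0.7, -0.2]
grip_width: 0.0132
grip_force: 0.0
```

```bash
python3 c.py
```

```text
F [ 0.1  -0.25 -0.12]
pad_top [([0.544, 0.016, 0.079], 0.59)]
wedge [([0.811, 0.254, 0.0], 0.95)]
t 10.4833 pos [0.5308 0.0925 0.031 ] theta 97.42 z [-0. -0. -1.] F [-1.06 -0.08 -0.45]
```

>>> move_arm:
  series: "-1 0 0 0 0 0;-2 0 0 0 0 0;-2 0 0 0 0 0;-2 0 0 0 0 0;-2 0 0 0 0 0"

```text
time: 10.9
position: [0.5311, 0.0904, 0.031]
tool_rot: [0.66, 0.751, -0.0, 0.0]
ft_force: [0.5, -0.6, 0.2]
grip_width: 0.0128
grip_force: 0.0
```

>>> move_arm:
  series: "-1 0 0 0 0 0;-2 0 0 0 0 0;-2 0 0 0 0 0;-2 0 0 0 0 0;-2 0 0 0 0 0"

```text
time: 11.32
position: [0.5313, 0.0884, 0.031]
tool_rot: [0.66, 0.751, -0.0, 0.0]
ft_force: [-0.3, 0.3, -0.3]
grip_width: 0.0132
grip_force: 0.0
```

>>> move_arm:
  series: "-1 0 0 0 0 0;-2 0 0 0 0 0;-2 0 0 0 0 0;-2 0 0 0 0 0;-2 0 0 0 0 0"

```text
time: 11.73
position: [0.5316, 0.0864, 0.031]
tool_rot: [0.66, 0.751, -0.0, 0.0]
ft_force: [-0.2, -0.2, 0.5]
grip_width: 0.013
grip_force: 0.0
```

```bash
python3 - <<'E'
from h import *
p=robot.camera('scene'); s=robot.camera('side')
f=lambda p,r,c:cv2.resize(p['img'][r:r+75,c:c+100,::-1],None,fx=4,fy=4,interpolation=cv2.INTER_CUBIC)
cv2.imwrite('pics/s5.png',np.hstack([f(p,170,240),f(s,190,220)]))
tool(None)
E
```

```text
t 11.8333 pos [0.5315 0.0865 0.031 ] theta 97.43 z [-0. -0. -1.] F [0.45 0.22 0.45]
```

View pics/s5.png

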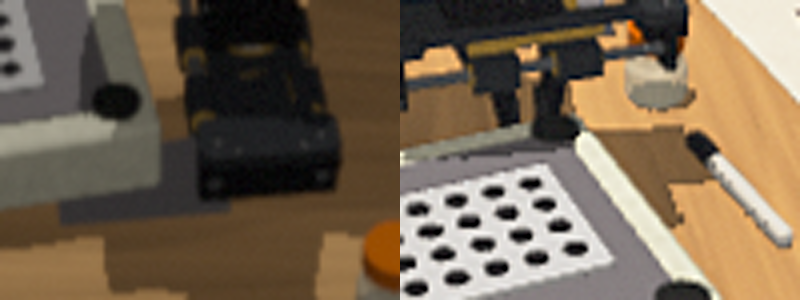

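The thin edge's outer corner is at scene pixel (255,225), well past the foot, with no contact force yet. The body still clears the casing, so I'll go on in small steps.

>>> move_arm:
  series: "-1 0 0 0 0 0;-2 0 0 0 0 0;-2 0 0 0 0 0;-2 0 0 0 0 0;-2 0 0 0 0 0"

```text
time: 12.25
position: [0.5318, 0.0845, 0.031]
tool_rot: [0.66, 0.751, -0.0, 0.0]
ft_force: [0.2, -0.4, 1.0]
grip_width: 0.0129
grip_force: 0.0
```

>>> move_arm:
  series: "-1 0 0 0 0 0;-2 0 0 0 0 0;-2 0 0 0 0 0;-2 0 0 0 0 0;-2 0 0 0 0 0"

```text
time: 12.67
position: [0.5319, 0.0829, 0.031]
tool_rot: [0.66, 0.751, 0.0, -0.0]
ft_force: [-0.4, 3.8, 1.3]
grip_width: 0.0133
grip_force: 1.7
```

```bash
python3 c.py
```

```text
F [-0.7   3.85  0.38]
pad_top [([0.544, 0.014, 0.076], 0.6)]
wedge [([0.566, 0.281, 0.0], 0.72)]
t 12.9167 pos [0.5319 0.0828 0.031 ] theta 97.42 z [-0.  0. -1.] F [0.03 4.87 0.62]
```

>>> move_arm:
  series: "-0.5 0 0 0 0 0;-1 0 0 0 0 0;-1 0 0 0 0 0;-1 0 0 0 0 0"

```text
time: 13.25
position: [0.5319, 0.0821, 0.031]
tool_rot: [0.66, 0.751, 0.0, -0.0]
ft_force: [-0.3, 5.7, 0.6]
grip_width: 0.0132
grip_force: 3.1
```

```bash
python3 c.py
```

```text
F [-0.67  6.46  0.9 ]
pad_top [([0.544, 0.014, 0.079], 0.71)]
wedge [([0.567, 0.283, 0.001], 0.96)]
t 13.5 pos [0.532  0.0821 0.031 ] theta 97.4 z [-0.     0.001 -1.   ] F [0.78 5.94 0.46]
```

>>> move_arm:
  series: "-0.6 0 0 0 0 0;-0.6 0 0 0 0 0;-0.6 0 0 0 0 0;-0.6 0 0 0 0 0"

```text
time: 13.83
position: [0.5319, 0.0819, 0.031]
tool_rot: [0.66, 0.751, 0.0, -0.001]
ft_force: [0.3, 8.0, 1.0]
grip_width: 0.0132
grip_force: 3.8
```

>>> move_arm:
  series: "2 0 0 0 0 0;6 0 0 0 0 0;12 0 0 0 0 0;20 0 0 0 0 0;20 0 -30 0 0 0;20 0 -70 0 0 0;20 0 -100 0 0 0;20 0 -100 0 0 0"
  jaw: 0

```text
time: 14.5
position: [0.5334, 0.1014, 0.1364]
tool_rot: [0.66, 0.752, 0.004, 0.004]
ft_force: [1.0, 0.1, 0.9]
grip_width: 0.0003
grip_force: 0.0
```

```bash
python3 - <<'E'
from h import *
P=[]
for n in('wrist','scene','side','wrist'):
    p=robot.camera(n)
    r=robot.tip_of(p,'pad_top')[:2]; print(n,[(np.round(d['xyz'],3).tolist(),round(d['p'],2)) for d in r])
    if n=='wrist': save(p,'w6.png')
tool([0.5425,0.0135,0.115],97.5)
E
```

```text
wrist []
scene [([0.544, 0.017, 0.078], 0.8)]
side [([0.54, 0.007, 0.075], 0.88)]
wrist []
t 14.9 pos [0.5288 0.1008 0.1296] theta 97.42 z [-0.003 -0.    -1.   ] F [ 0.77 -0.02  0.53]
shift mm [-88.3   2.4  14.6] az -0.08
```

View pics/w6.png

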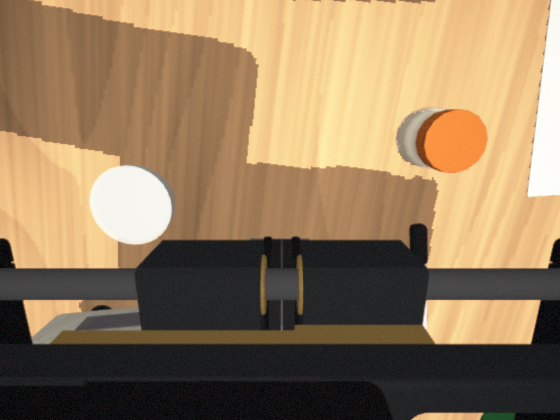

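>>> move_arm:
  series: "-20 1 0 0 0 0;-45 2 0 0 0 0;-70 3 0 0 0 0;-88 3 0 0 0 0;-88 3 10 0 0 0;-88 3 20 0 0 0;-88 3 20 0 0 0;-88 3 20 0 0 0"

```text
time: 15.57
position: [0.5425, 0.015, 0.1095]
tool_rot: [0.66, 0.752, -0.001, -0.002]
ft_force: [0.1, -0.5, 0.1]
grip_width: 0.0005
grip_force: 0.0
```

```bash
python3 - <<'E'
from h import *
p=robot.camera('scene'); s=robot.camera('side')
f=lambda p,r,c:cv2.resize(p['img'][r:r+75,c:c+100,::-1],None,fx=4,fy=4,interpolation=cv2.INTER_CUBIC)
cv2.imwrite('pics/s7.png',np.hstack([f(p,150,230),f(s,175,210)]))
tool([0.5435,0.0135,0.099],97.5)
E
```

```text
t 15.6667 pos [0.5435 0.015  0.1106] theta 97.5 z [-0.001  0.    -1.   ] F [ 0.67 -0.2   0.77]
shift mm [-1.5 -0.2 11.6] az 0.0
```

View pics/s7.png

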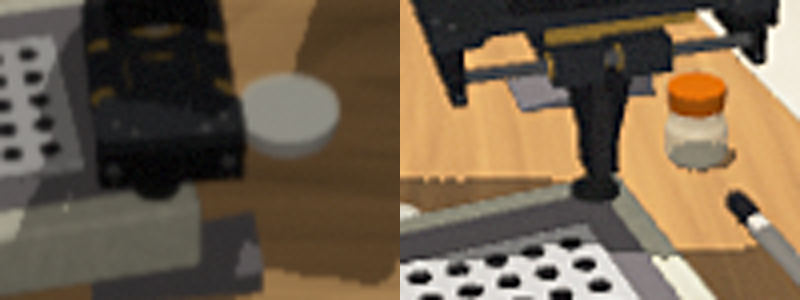

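The fingertips sit centred over the pad in both crops. The pad is at (155,188) in the left crop and (597,188) in the right, and the wedge is under the corner. I'll press down slowly.

>>> move_arm:
  series: "-1 0 3 0 0 0;-1 0 6 0 0 0;-1 0 8 0 0 0;-1 0 9 0 0 0;-1 0 10 0 0 0;-1 0 11 0 0 0;-1 0 11 0 0 0"

```text
time: 16.25
position: [0.5441, 0.0129, 0.0998]
tool_rot: [0.66, 0.751, -0.0, -0.0]
ft_force: [-0.5, -0.8, 0.8]
grip_width: 0.0005
grip_force: 0.0
```

>>> move_arm:
  series: "0 0 0.5 0 0 0;0 0 1 0 0 0;0 0 1 0 0 0;0 0 1 0 0 0"

```text
time: 16.58
position: [0.5443, 0.0129, 0.0994]
tool_rot: [0.66, 0.751, 0.0, 0.0]
ft_force: [-0.8, -0.5, 3.9]
grip_width: 0.0004
grip_force: 2.1
```

>>> move_arm:
  series: "0 0 0.5 0 0 0;0 0 1 0 0 0;0 0 1 0 0 0;0 0 1 0 0 0;0 0 1 0 0 0"

```text
time: 17.0
position: [0.5443, 0.0129, 0.0993]
tool_rot: [0.66, 0.751, 0.0, 0.0]
ft_force: [-1.7, 0.4, 11.8]
grip_width: 0.0002
grip_force: 5.6
```

```bash
python3 - <<'E'
from h import *
for i in range(6):
    robot.camera('scene'); o=robot.get_obs(); print(o['ft_force'].round(1),o['position'].round(4))
E
```

```text
[-2.7 -0.3 10.2] [0.5443 0.0129 0.0993]
[-1.7 -0.5 11.4] [0.5443 0.0129 0.0993]
[-3.2  0.3 11.9] [0.5442 0.0129 0.0993]
[-2.5  0.4 11.7] [0.5443 0.0129 0.0993]
[-3.1  0.4 11.3] [0.5443 0.0129 0.0994]
[-2.1 -0.6 10.6] [0.5443 0.0129 0.0993]
```

>>> move_arm:
  series: "0 0 -1 0 0 0;0 0 -3 0 0 0;0 0 -8 0 0 0;0 0 -20 0 0 0;0 0 -45 0 0 0;0 0 -80 0 0 0;0 0 -100 0 0 0;0 0 -100 0 0 0"

```text
time: 17.97
position: [0.5472, 0.0125, 0.2025]
tool_rot: [0.66, 0.751, 0.003, 0.004]
ft_force: [-0.1, -0.0, 0.8]
grip_width: 0.0009
grip_force: 0.0
```

```bash
python3 - <<'E'
from h import *
p=robot.camera('scene'); s=robot.camera('side')
for q in(p,s):
  for t in('pad_top','foot_spot','heater','wedge'):print(t,[(np.round(d['xyz'],3).tolist(),round(d['p'],2)) for d in robot.tip_of(q,t)[:2]])
f=lambda p,r,c:cv2.resize(p['img'][r:r+75,c:c+100,::-1],None,fx=4,fy=4,interpolation=cv2.INTER_CUBIC)
cv2.imwrite('pics/s8.png',np.hstack([f(p,170,230),f(s,200,210)]))
E
```

```text
pad_top [([0.547, 0.016, 0.077], 0.76)]
foot_spot [([0.535, 0.014, 0.0], 0.93)]
heater [([0.481, -0.09, -0.002], 0.91)]
wedge [([0.564, 0.422, -0.001], 0.91), ([0.537, 0.027, 0.001], 0.9)]
pad_top []
foot_spot []
heater [([0.482, -0.088, 0.003], 0.77)]
wedge [([0.812, 0.254, 0.003], 0.9), ([0.56, 0.282, -0.001], 0.72)]
```

View pics/s8.png

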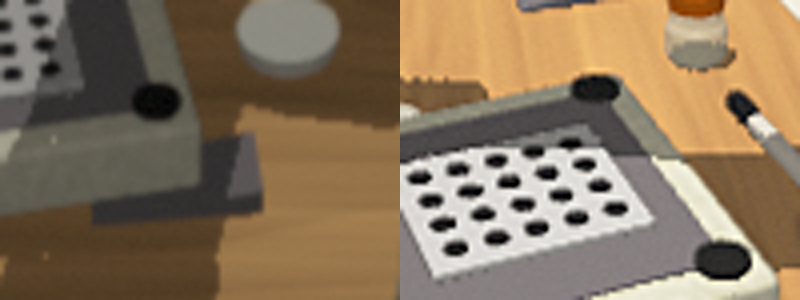

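The wedge is under the corner, with its back at left-crop (255,175). The heater hasn't moved, and the pad held at 11 N without dipping. Handing in.

```bash
python3 -c "
from h import *
print(robot.hand_in())"
```

```text
the job is handed in; nothing more can be done
None
```

The wedge is snug under the short foot (seated with about 8 N), the pad held about 11 N without measurable dip, the heater has not visibly moved, and the job is handed in; no verdict was returned.

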